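# Slide and tip a carton into its taped bay

## Robot

A 6-joint arm with a two-finger parallel gripper is mounted at the origin on a cart in front of the work surface, level with it; the furniture and walls round the work are solid. World frame = base frame: x ahead of the robot, y to its left, z up, the work surface at z = 0. Lengths are in m, angles in rad, forces in N, time in s.
With the tool pointing down it reaches from about 0.275 to 0.875 m from the base axis. Payload 12.5 kg.
Tool frame: the origin (TCP) lies on the centre line of the jaws, within the pads' length; the fingertips stand r.finger_overhang ahead of it and the grasp point (between the pads) lies 3 mm ahead of it (r.finger_overhang is the distance from the TCP to the fingertips, in m); z points along the fingers, y is the line along which they close (so a half turn about z gives the same grasp; the last joint's range is limited). The gripper opens to 85 mm and grips with 20 to 120 N. Pads are 22 mm wide; open, the fingers measure 114 mm over their backs; the gripper's body (76 mm by 85 mm) begins 54 mm behind the grasp point. The pads swing forward as they close: fully open they stand 13 mm farther back than shut.
Start: joints at [-1.383, 0.351, 1.652, -0, 1.139, -0.085], TCP at [0.148, -0.53, 0.253] pointing down, gripper open.
Joint ranges: [-2.75, 2.75], [-0.79, 2.1], [0.01, 2.65], [-1.57, 4.71], [0.07, 3.14], [-2.87, 2.87]. Speed limits (rad/s): [2.22, 2.22, 2.79, 3.14, 3.14, 3.14].

## Interface

Orientations are given as a unit quaternion [x, y, z, w].
In Python, from cell import r, optics gives the robot as it stands. The module is installed in compiled form; this text tells all that it offers. Calls block until the motion is done:
- r.move_to(position, orientation): joint-space move of the TCP to a pose.
- r.move_linear(position, rot=None, vel=0.15): straight line of the TCP; rot=None keeps the orientation; vel is the mean speed in m/s.
- r.set_joints(angles): joint-space move.
- r.set_gripper(opening, squeeze=None): opening from 0.0 (shut) to 1.0 (fully open); squeeze is the grip in N (None keeps the last); returns when the fingers have stopped.
- r.sleep(seconds).
- r.inverse_kinematics(position, orientation): joint angles nearest the present ones, or None.
- optics.get_image(name): name is "scene" or "side" or "wrist"; returns a dict with "pixels" (400x640x3 uint8, red, green, blue), "depth" (400x640 float32, m along the optical axis (not along the pixel's ray), 0 where there is no reading), "fx", "fy", "cx", "cy" (pixels), "camera_from_world" (4x4, takes a point from world to camera coordinates); the wrist camera has in their place "mount" (4x4, takes a point from camera to tool coordinates, whose origin is the TCP and whose axes are the flange's). Camera axes: x right, y down, z forward; pixel columns grow to the right and rows downward; lengths in m; the calibration is good to about 2 mm. The wrist camera is an equidistant fisheye: a pixel r from the principal point sees the ray r / f radians off the axis. A picture is of the moment at which its call begins: read the wrist's pose just before it.
A pose or a line that the arm cannot do raises r.PlanningError and nothing moves.
- r.hand_in(): hands the job in; it is judged then, once.
Readings, each from a call of its own:
- r.current_t(): time.
- r.current_q(): joint angles.
- r.current_qvel(): joint speeds.
- r.current_effort(): joint torques, N m.
- r.current_tool_pos(): TCP position.
- r.current_ee_rot(): TCP orientation.
- r.current_contact_force(): force on the tool from outside, world axes, zero at the start.
- r.current_torque(): the same for the moment, N m.
- r.current_opening(): opening from 0.0 (shut) to 1.0 (fully open).
- r.current_finger_force(): force on a finger pad.
Only numpy, scipy, OpenCV 4.12 (cv2) and the standard library are available. Lean on these libraries where they do the work, as an engineer would, in place of code of your own. Each camera call takes 0.05 s, during which the arm holds its last target. There are 200 camera calls.

## Task

A small cardboard carton stands on end beyond one end of the bay outlined in tape on the bench. Without gripping or lifting it, push it along, still standing, up to the bay and then tip it over with the fingers so that it falls flat on its broad face inside the outline, no part sticking out past the tape where it lands (do not shove it in after it has fallen outside). Push it only lightly, and leave the roll of tape at the other end, the jar, the pliers and the torch where they are.

Things in the scene. Friction and masses are not known exactly. Their poses are not given: they have to be found in the camera images.
- carton: Plain closed cardboard carton, rigid, 45 x 85 x 140 mm, 0.28 to 0.46 kg, evenly filled; at the start it stands on its 45 x 85 end beyond one short end of the bay (which one varies). Origin: centre of the end it stands on. x runs through the 45 mm thickness (at first within 0.13 rad of the bay's x line), y along the 85 mm width, z up along the 140 mm height.
- carton_mid (a point): Centre of the carton: 70 mm up while it stands, 22 mm when it lies on a broad (85 x 140) face. Pushed at most 20 mm up the carton slides; pushed near the top it tips about its far foot edge, which stays about where it was, and past 18 degrees falls by itself. Standing with its centre 92 mm from the bay's centre, it falls about central in the bay.
- corner_a (a point): Carton, mid-thickness, on the edge line at y = -42.5 mm at its foot end (z = 0 in the carton's frame).
- corner_b (a point): The same at y = +42.5 mm, foot end.
- corner_c (a point): The same at y = -42.5 mm, top end (z = 140 mm).
- corner_d (a point): The same at y = +42.5 mm, top end (z = 140 mm).
- bay: Rectangular outline of pale tape stuck on the bench, flat (under 1 mm) and no obstacle: 180 x 125 mm over the outside of the tape, tape 10 mm wide, 160 x 105 mm clear inside. Fixed. Origin: its centre, on the bench surface; x along the 180 mm length, y along the width, z up.
- tape_roll: Black roll of tape, 55 mm across, 19 mm high, lying flat beyond the other short end of the bay. Origin: centre of its underside. Loose; must stay.
- screw_jar: Glass jar with a red lid, 80 mm across, 141 mm high, standing at the far side of the bay. Origin: centre of its underside. Loose; must stay.
- pliers: Black-handled combination pliers, 61 x 184 x 14 mm, lying at the far side of the bay. Origin: centre of its underside, y along the length. Loose; must stay.
- torch: Black torch, 42 x 142 x 42 mm, lying at the near side of the bay. Origin: centre of its underside, y along the length. Loose; must stay.
Mind the look-alikes: they are no part of the job. Of the things that look like the carton, the larger one is meant.

How it is judged:
At the end, for the whole second after the job is handed in: The carton lies at rest flat on a broad face (middle under 30 mm high, long axis within 4 degrees of level) with all its corners inside or on the tape (not over 1 mm past its outer edge); roll of tape, jar, pliers and torch are within 20 mm of where they were (height (world z) of carton_mid below 0.03 m and angle between carton's own z axis and vertical between 1.5 and 1.64 rad and not (x of any of corner_a, corner_b, corner_c, corner_d in the frame of bay above 0.091 m or x of any of corner_a, corner_b, corner_c, corner_d in the frame of bay below -0.091 m or y of any of corner_a, corner_b, corner_c, corner_d in the frame of bay above 0.0635 m or y of any of corner_a, corner_b, corner_c, corner_d in the frame of bay below -0.0635 m) and linear speed of carton below 0.02 m/s and distance of each of tape_roll, screw_jar, pliers, torch from where it was at the start of the episode below 0.02 m); the robot touches nothing.
It fails at once if the carton lands, on its broad face, sticking out past the tape (height (world z) of carton_mid below 0.03 m and (x of any of corner_a, corner_b, corner_c, corner_d in the frame of bay above 0.091 m or x of any of corner_a, corner_b, corner_c, corner_d in the frame of bay below -0.091 m or y of any of corner_a, corner_b, corner_c, corner_d in the frame of bay above 0.0635 m or y of any of corner_a, corner_b, corner_c, corner_d in the frame of bay below -0.0635 m)).
It fails at once if the carton falls on a narrow side (angle between carton's own y axis and vertical below 0.3 rad or angle between carton's own y axis and vertical above 2.84 rad).
It fails at once if the carton is lifted off the bench (height (world z) of carton_mid above 0.08 m or (angle between carton's own z axis and vertical above 1.4 rad and height (world z) of carton_mid above 0.055 m)).
It fails at once if the carton is squeezed or shoved with more than 18 N (contact force between the fingers and carton above 18 N).
It fails at once if the roll of tape, the jar, the pliers or the torch is displaced by more than 20 mm (distance of any of tape_roll, screw_jar, pliers, torch from where it was at the start of the episode above 0.02 m).
It also fails if it takes over 40 s, if anything falls off the work surface, if the arm or the gripper's body presses on something with over 40 N, if the wrist force passes 120 N, or if a joint passes its speed limit or range.

## Working session

There is one attempt and no reset: what is moved stays moved. The work goes in short steps, each a Python script; the robot and the scene stay as the last script left them, time stands still between calls to the robot, and variables do not carry over. Pictures are saved under pics/ and viewed, at most 10 in all, crops included, and the job is handed in when it is done.

```bash
mkdir -p pics; cat > h.py <<'E'
import numpy as np, cv2
from cell import r, optics
def cloud(im):
    d=im["depth"];v,u=np.mgrid[0:400,0:640]
    P=np.stack([(u-im["cx"])/im["fx"]*d,(v-im["cy"])/im["fy"]*d,d,np.ones_like(d)],-1)
    W=P@np.linalg.inv(im["camera_from_world"]).T
    W=W[...,:3]; W[d==0]=np.nan
    return W
E
python3 - <<'E'
from h import *
for n in("scene","side"):
    im=optics.get_image(n); cv2.imwrite(f"pics/{n}0.png",im["pixels"][...,::-1]); np.save(n+"0.npy",cloud(im)); np.save(n+"0px.npy",im["pixels"])
    print(n,np.linalg.inv(im["camera_from_world"]).round(3).tolist(),im["fx"])
print(r.finger_overhang,r.current_ee_rot(),r.current_t())
E
```

```text
scene [[0.83, -0.4, 0.389, 0.201], [-0.558, -0.578, 0.595, -0.705], [-0.013, -0.711, -0.703, 0.714], [0.0, 0.0, 0.0, 1.0]] 381.513816378716
side [[0.861, -0.249, 0.443, 0.172], [-0.508, -0.387, 0.77, -0.84], [-0.02, -0.888, -0.459, 0.507], [0.0, 0.0, 0.0, 1.0]] 415.71748554733296
0.022 [ 9.90713423e-01  1.35965611e-01 -2.25728344e-05 -5.15580971e-04] 0.1
```

View pics/scene0.png

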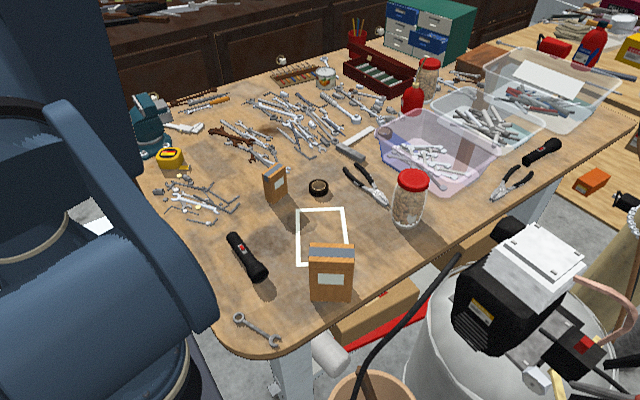

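View pics/side0.png

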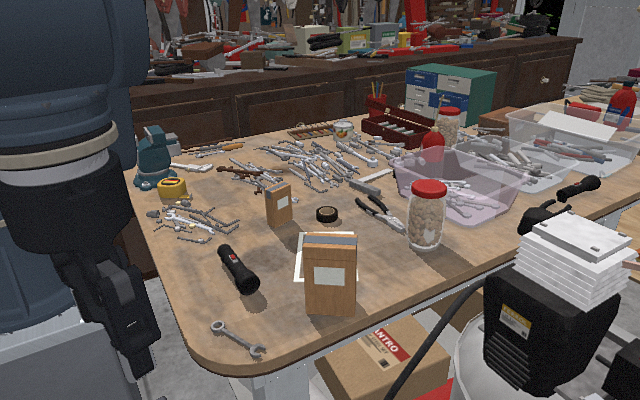

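Two carton look-alikes show in the scene view: A at (331,272), at the near end of the white bay outline (322,236), and B at (275,184), smaller and off past the roll. A should be the one meant. I'll measure it and check it in a crop.

```bash
python3 - <<'E'
from h import *
px=np.load("scene0px.npy");W=np.load("scene0.npy");v,u=np.mgrid[0:400,0:640]
cv2.imwrite("pics/crop1.png",cv2.resize(px[150:320,220:440,::-1],None,fx=3.5,fy=3.4,interpolation=cv2.INTER_CUBIC))
def rect(m,name):
    P=W[m][:,:2].astype(np.float32); (c,s,a)=cv2.minAreaRect(P); print(name,m.sum(),c,s,a,"mean z",W[m][:,2].mean(),"\n",cv2.boxPoints((c,s,a)).round(4).tolist())
box=lambda a,b,c,d:(u>=a)&(u<b)&(v>=c)&(v<d)
A=box(300,362,232,310);z=W[...,2]
print("A zmax",np.nanpercentile(z[A&(z<.3)],[50,95,99]),"B zmax",np.nanmax(z[box(260,290,160,205)]))
rect(A&(z>.132)&(z<.15),"Atop"); rect(A&(z>.02)&(z<.13),"Abody")
B=box(260,290,160,206);rect(B&(z>.01),"B")
sat=px.max(-1).astype(int)-px.min(-1)
rect(box(285,360,198,275)&(px.min(-1)>175)&(sat<40)&(abs(z)<.006),"bay")
for n,b in dict(roll=(304,332,172,200),jar=(388,432,165,230),pliers=(338,389,160,212),torch=(222,272,228,286)).items():
    m=box(*b)&(z>.006)&(z<.2); rect(m,n)
m=A&(z>.132)
print(W[m].min(0),W[m].max(0))
E
```

```text
A zmax [0.01886611 0.14215277 0.14322004] B zmax 0.09958708558882756
Atop 1006 (0.4623333513736725, -0.3524545133113861) (0.04657228663563728, 0.08524879813194275) 52.22191619873047 mean z 0.14090494475941728 
 [[0.41440001130104065, -0.34470000863075256], [0.48179998993873596, -0.3970000147819519], [0.5102999806404114, -0.3601999878883362], [0.44290000200271606, -0.30790001153945923]]
Abody 1362 (0.4492243230342865, -0.3696287274360657) (0.004482103977352381, 0.0850684642791748) 52.32461166381836 mean z 0.07814271026024647 
 [[0.4142000079154968, -0.34540000557899475], [0.4814999997615814, -0.39739999175071716], [0.48429998755455017, -0.3939000070095062], [0.41690000891685486, -0.3418999910354614]]
B 836 (0.5424915552139282, 0.01349794864654541) (0.1665426641702652, 0.07895032316446304) 66.60321807861328 mean z 0.05985654190680683 
 [[0.4731999933719635, -0.04729999974370003], [0.5457000136375427, -0.07859999686479568], [0.6118000149726868, 0.07419999688863754], [0.5393000245094299, 0.10559999942779541]]
bay 589 (0.5383215546607971, -0.20900693535804749) (0.18608492612838745, 0.1245
[... 895 characters left out ...]
5683608055115, -0.12086896598339081) (0.18358103930950165, 0.12772619724273682) 48.44549560546875 mean z 0.012602762663061994 
 [[0.6348999738693237, -0.14720000326633453], [0.7304999828338623, -0.23190000653266907], [0.8521999716758728, -0.09449999779462814], [0.7566999793052673, -0.009800000116229057]]
torch 833 (0.3548377752304077, -0.1773691028356552) (0.14240917563438416, 0.040986981242895126) 88.55147552490234 mean z 0.03285995208987034 
 [[0.3325999975204468, -0.24799999594688416], [0.3734999895095825, -0.249099999666214], [0.37709999084472656, -0.10670000314712524], [0.3361999988555908, -0.10570000112056732]]
[ 0.41601619 -0.39503495  0.13202225] [ 0.50722172 -0.31044276  0.14455048]
```

View pics/crop1.png

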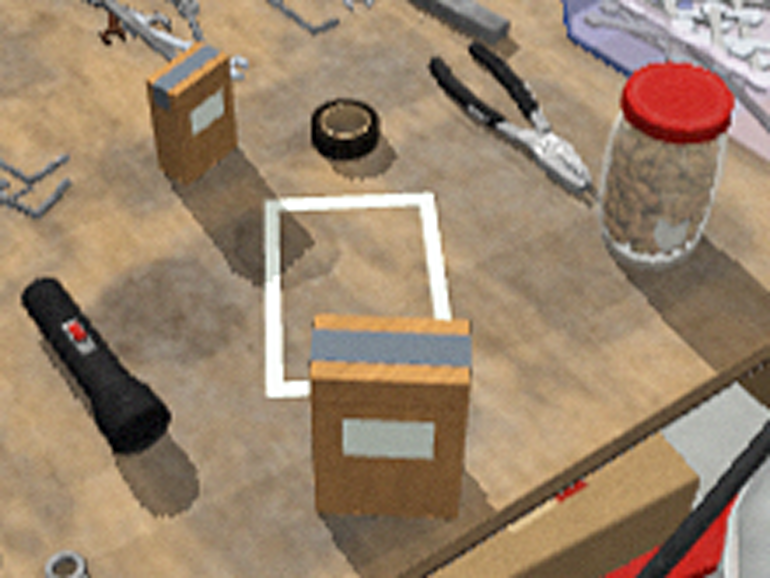

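The crop shows A is the big carton: measured top 46.6 x 85 mm at z 0.141. B is only about 100 mm tall. A stands at the near end of the bay and the roll lies at the far end, so A is the one meant. Next I'll refine the bay pose from the tape pixels in both views and check that the arm can reach with a tilted tool.

```bash
cat >> h.py <<'E'
from scipy.optimize import minimize
from scipy.spatial.transform import Rotation as R
def plane(im,z=0.0):
    v,u=np.mgrid[0:400,0:640]; T=np.linalg.inv(im["camera_from_world"])
    D=np.stack([(u-im["cx"])/im["fx"],(v-im["cy"])/im["fy"],np.ones(u.shape)],-1)@T[:3,:3].T
    return T[:3,3]+D*((z-T[2,3])/D[...,2])[...,None]
def fitbay(im,p0=(.538,-.209,1.016)):
    px=im["pixels"].astype(int);P=plane(im)[...,:2];W=cloud(im)
    m=(px.min(-1)>150)&(np.ptp(px,axis=-1)<45)&(abs(W[...,2])<.012)&(np.hypot(*(np.moveaxis(P,-1,0)-np.array(p0[:2])[:,None,None]))<.125)
    Q=P[m]
    def c(p):
        q=np.abs((Q-p[:2])@np.array([[np.cos(p[2]),-np.sin(p[2])],[np.sin(p[2]),np.cos(p[2])]]))
        d=np.minimum(np.hypot(q[:,0]-85,q[:,1]) if 0 else np.abs(q[:,0]-.085)+np.maximum(q[:,1]-.0625,0),np.abs(q[:,1]-.0575)+np.maximum(q[:,0]-.09,0))
        return np.mean(np.minimum(d,.012)**2)*1e6
    s=minimize(c,p0,method="Nelder-Mead",options=dict(xatol=1e-5,fatol=1e-4,initial_simplex=np.array(p0)+np.array([[0,0,0],[.008,0,0],[0,.008,0],[0,0,.05]])))
    return s.x,s.fun,len(Q)
def top(im,c=(.4623,-.3525),rad=.075):
    W=cloud(im);z=W[...,2]
    m=(z>.134)&(z<.15)&(np.hypot(W[...,0]-c[0],W[...,1]-c[1])<rad)
    return cv2.minAreaRect(plane(im,.14)[m][:,:2].astype(np.float32))
E
python3 - <<'E'
from h import *
for n in("scene","side"):
    im=optics.get_image(n); print(n,fitbay(im),top(im))
a=1.016;d=np.array([np.cos(a),np.sin(a),0]);l=np.array([-d[1],d[0],0])
phi=np.radians(52)
for s in(1,-1):
    z=np.cos(phi)*d-np.sin(phi)*np.array([0,0,1]);y=s*l;x=np.cross(y,z)
    q=R.from_matrix(np.c_[x,y,z]).as_quat()
    for xb,h in((-.26,.2),(-.20,.012),(-.11,.012),(-.12,.13),(-.05,.13)):
        p=np.array([.538,-.209,0])+xb*d+[0,0,h]-.022*z
        j=r.inverse_kinematics(p,q); print(s,xb,h,None if j is None else np.round(j,2))
print(r.current_t(),r.current_opening())
E
```

```text
scene (array([ 0.53786984, -0.20811531,  1.02772274]), np.float64(12.279939147100594), 625) ((0.4616374671459198, -0.35337886214256287), (0.05014461651444435, 0.08538252860307693), 52.74956512451172)
side (array([ 0.53884471, -0.20759367,  1.03556886]), np.float64(9.842738270145464), 368) ((0.45966553688049316, -0.35698503255844116), (0.05403859168291092, 0.08579792827367783), 52.87222671508789)
1 -0.26 0.2 [-1.14  0.62  1.45  0.54  1.49  2.4 ]
1 -0.2 0.012 [-1.06  0.85  1.58  0.63  1.15  2.25]
1 -0.11 0.012 [-0.92  0.82  1.67  0.72  1.06  2.28]
1 -0.12 0.13 [-0.94  0.63  1.65  0.65  1.23  2.42]
1 -0.05 0.13 [-0.82  0.6   1.7   0.71  1.16  2.48]
-1 -0.26 0.2 [-1.14  0.62  1.45  0.54  1.49 -0.74]
-1 -0.2 0.012 [-1.06  0.85  1.58  0.63  1.15 -0.9 ]
-1 -0.11 0.012 [-0.92  0.82  1.67  0.72  1.06 -0.86]
-1 -0.12 0.13 [-0.94  0.63  1.65  0.65  1.23 -0.72]
-1 -0.05 0.13 [-0.82  0.6   1.7   0.71  1.16 -0.67]
0.2 0.9984648850491693
```

```bash
cat >> h.py <<'E'
B=np.array([.5383,-.2079,0]);a=1.031
d=np.array([np.cos(a),np.sin(a),0]);l=np.array([-d[1],d[0],0]);up=np.array([0,0,1.])
phi=np.radians(52);zt=np.cos(phi)*d-np.sin(phi)*up
q=R.from_matrix(np.c_[np.cross(-l,zt),-l,zt]).as_quat()
def P(x,y,h,back=.022): return B+x*d+y*l+h*up-back*zt   # nominal tip centre in bay frame -> TCP
def bay(W): W=W-B; return np.stack([W@d,W@l,W@up],-1)
E
python3 - <<'E'
from h import *
r.set_gripper(.4)
r.move_to(P(-.235,-.006,.16),q)
r.move_linear(P(-.215,-.006,.06),vel=.1)
print(r.current_t(),r.current_opening(),bay(r.current_tool_pos()+.022*zt))
for n in("side","scene"):
    im=optics.get_image(n);b=bay(cloud(im))
    m=(b[...,0]<-.197)&(b[...,0]>-.33)&(abs(b[...,1])<.09)&(b[...,2]>.025)&(b[...,2]<.2)
    Q=b[m]; s=(Q-[-.215,-.006,.06])@[np.cos(phi),0,-np.sin(phi)]
    print(n,len(Q)); 
    if len(Q):
        print(np.percentile(s,[90,97,99,100]))
        k=Q[s>np.percentile(s,96)];print(k[np.argsort(k[:,1])][::max(1,len(k)//8)].round(4))
    if n=="side": cv2.imwrite("pics/side1.png",cv2.resize(im["pixels"][120:370,200:500,::-1],None,fx=2.4,fy=2.4))
E
```

```text
3.0667 0.40052137761261547 [-0.21528764 -0.00636251  0.06063174]
side 495
[-0.05818567 -0.05132407 -0.04520364 -0.00692577]
[[-0.2561 -0.0541  0.0929]
 [-0.2575 -0.0511  0.0922]
 [-0.2575 -0.0482  0.0923]
 [-0.2517 -0.0426  0.0949]
 [-0.2503 -0.0398  0.0937]
 [-0.2542 -0.0367  0.0895]
 [-0.2561 -0.0365  0.0931]
 [-0.2565 -0.035   0.0934]
 [-0.2544 -0.0322  0.0878]
 [-0.2325 -0.0286  0.0646]]
scene 333
[-0.06498921 -0.05627156 -0.05152439 -0.04460231]
[[-0.2372  0.0237  0.109 ]
 [-0.2361  0.0256  0.1005]
 [-0.2359  0.0274  0.1003]
 [-0.2423  0.0276  0.1077]
 [-0.2446  0.0277  0.1083]
 [-0.2438  0.0294  0.1104]
 [-0.2395  0.031   0.1067]
 [-0.2428  0.0311  0.1088]
 [-0.2367  0.0326  0.109 ]
 [-0.2446  0.033   0.1088]
 [-0.2363  0.0344  0.1085]
 [-0.2394  0.0362  0.1138]
 [-0.238   0.038   0.1116]
 [-0.2347  0.0398  0.1064]]
```

View pics/side1.png

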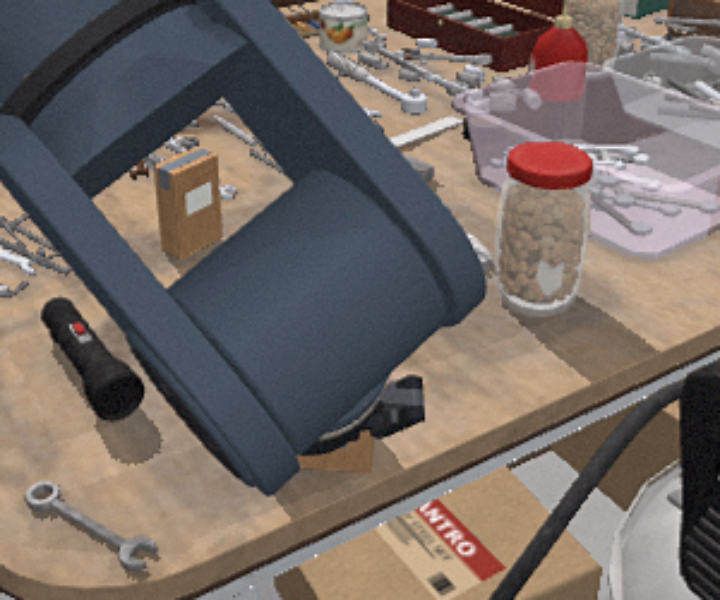

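The arm hides the fingertips in the side view; only the carton's foot shows, around (340,455). I'll find the fingertip height with a gentle touch on the bench behind the carton, after checking that the bench extends that far.

```bash
python3 - <<'E'
from h import *
b=bay(np.load("side0.npy"))
for y in(-.045,-.005,.035):
    m=(abs(b[...,1]-y)<.006)&(abs(b[...,2])<.012)&(b[...,0]<-.15); print(y,b[m][:,0].min().round(3))
f0=r.current_contact_force(); print(f0)
r.move_linear(P(-.215,-.006,.022),vel=.08)
h=.022
while h>.002:
    h-=.0015; r.move_linear(P(-.215,-.006,h),vel=.02)
    f=r.current_contact_force()-f0
    if np.linalg.norm(f)>2: break
print(h,f,bay(r.current_tool_pos()+.022*zt),r.current_t())
E
```

```text
-0.045 -0.207
-0.005 -0.231
0.035 -0.256
[-0.74903398 -0.0566233  -0.09239998]
0.014499999999999994 [0.98942162 0.1281171  1.78140296] [-0.21500682 -0.0059565   0.01441627] 5.0417
```

```bash
python3 - <<'E'
from h import *
for h in(.020,.017,.0155,.0145,.0135,.0125,.0115):
    r.move_linear(P(-.213,-.004,h),vel=.03); r.sleep(.1); f=r.current_contact_force(); print(h,f.round(2))
    if f[2]>4: break
r.move_linear(P(-.213,-.004,.018),vel=.03)
print(r.current_contact_force().round(2),r.current_t())
E
```

```text
0.02 [0.23 0.89 0.54]
0.017 [-0.1  -0.21  0.72]
0.0155 [0.1  0.11 0.67]
0.0145 [-0.44 -0.56  0.61]
0.0135 [-0.2  -0.17  0.12]
0.0125 [0.92 0.35 0.27]
0.0115 [ 0.58 -0.33 -0.32]
[ 0.79  0.5  -0.18] 7.9667
```

```bash
python3 - <<'E'
from h import *
r.move_linear(P(-.213,-.004,.0105),vel=.05)
for h in(.0090,.0075,.006,.0045,.003,.0015):
    r.move_linear(P(-.213,-.004,h),vel=.03); r.sleep(.1); f=np.mean([r.current_contact_force() for _ in range(3)],0); print(h,f.round(2))
    if f[2]>3: break
print(bay(r.current_tool_pos()+.022*zt),r.current_t())
E
```

```text
0.009 [-0.92 -0.21  0.44]
0.0075 [ 0.13 -1.25  0.78]
0.006 [ 0.01  0.01 -0.23]
0.0045 [ 0.35  0.06 -0.45]
0.003 [-1.65  0.87 10.1 ]
[-0.21300609 -0.00408967  0.00391037] 10.0167
```

```bash
python3 - <<'E'
from h import *
r.move_linear(P(-.213,-.009,.0065),vel=.05)
X=np.linspace(-.213,-.145,4)
for x in X[1:]:
    r.move_linear(P(x,-.009+.008*(x+.213)/.068,.0065),vel=.03); print(x.round(3),r.current_contact_force().round(2))
for n in("scene","side"):
    im=optics.get_image(n); t=top(im,(.483,-.318),.09); c=bay(np.array([*t[0],0])); print(n,c.round(4),t[1:],np.degrees(a))
    cv2.imwrite(f"pics/{n}2.png",im["pixels"][...,::-1])
print(r.current_t())
E
```

```text
-0.19 [-0.15  0.42  0.05]
-0.168 [ 0.39  0.19 -0.02]
-0.145 [ 0.33 -0.11  0.06]
scene [-0.1523 -0.0165  0.    ] ((0.12528975307941437, 0.04253526031970978), 44.34272384643555) 59.07194867798787
side [-0.1031  0.0383  0.    ] ((0.02402966096997261, 0.00922382902354002), 28.205596923828125) 59.07194867798787
13.1167
```

View pics/scene2.png

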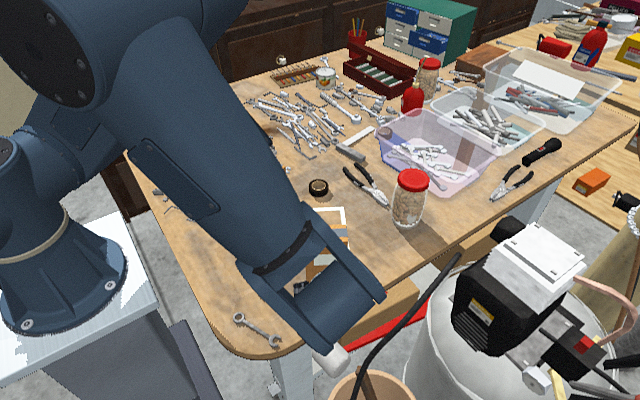

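The arm covers most of the carton, with only a strip of its top showing near (345,240). The wrist camera's depth should see it.

```bash
cat >> h.py <<'E'
def wcloud(im,p,qq):
    v,u=np.mgrid[0:400,0:640]; x=(u-im["cx"])/im["fx"];y=(v-im["cy"])/im["fy"];t=np.hypot(x,y)
    k=np.where(t<1.45,np.tan(np.minimum(t,1.45))/np.maximum(t,1e-9),np.nan)*im["depth"]
    C=np.stack([x*k,y*k,im["depth"],np.ones_like(t)],-1)@im["mount"].T
    W=C[...,:3]@R.from_quat(qq).as_matrix().T+p; W[im["depth"]==0]=np.nan
    return W
E
python3 - <<'E'
from h import *
p,qq=r.current_tool_pos(),r.current_ee_rot(); im=optics.get_image("wrist")
cv2.imwrite("pics/wrist2.png",im["pixels"][...,::-1]); b=bay(wcloud(im,p,qq)); np.save("w.npy",b)
m=(b[...,0]>-.16)&(b[...,0]<-.04)&(abs(b[...,1])<.08)&(b[...,2]>.03)&(b[...,2]<.16)
Q=b[m];print(len(Q),Q.min(0),Q.max(0))
t=Q[Q[:,2]>.132]
if len(t)>20: print("top",len(t),cv2.minAreaRect(t[:,:2].astype(np.float32)),t[:,2].mean())
f=Q[Q[:,2]<.125]
if len(f)>20: print("face",len(f),cv2.minAreaRect(f[:,:2].astype(np.float32)),f[:,1].min(),f[:,1].max(),np.polyfit(f[:,1],f[:,0],1))
E
```

```text
41204 [-0.15999561 -0.04412586  0.03000088] [-0.13705679  0.04227095  0.12722943]
face 38529 ((-0.1486053317785263, -0.0009582750499248505), (0.022864006459712982, 0.08639717847108841), 0.15460605919361115) -0.04412586380692091 0.04227095028964832 [ 0.0005453  -0.13897395]
```

View pics/wrist2.png

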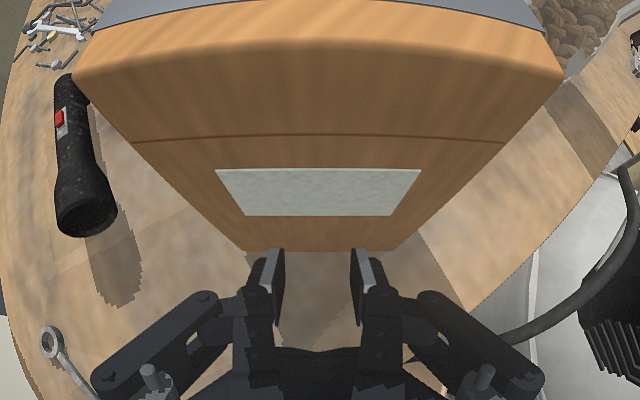

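The wrist view shows the carton standing square on both fingertips. Its rear face is at bay x = -0.139 with centre y = -0.001 and yaw about 0, which agrees with the fingertip geometry. Next: the last 24 mm of push, then tip it near the top.

```bash
python3 - <<'E'
from h import *
r.move_linear(P(-.121,-.001,.0065),vel=.03)
r.move_linear(P(-.150,-.001,.0065),vel=.08)
p,qq=r.current_tool_pos(),r.current_ee_rot(); im=optics.get_image("wrist"); b=bay(wcloud(im,p,qq))
m=(b[...,0]>-.135)&(b[...,0]<-.03)&(abs(b[...,1])<.08)&(b[...,2]>.03)&(b[...,2]<.125)
f=b[m];pf=np.polyfit(f[:,1],f[:,0],1);print(f[:,1].min(),f[:,1].max(),pf,np.polyfit(f[:,2],f[:,0],1))
ok=abs(pf[1]+.1145)<.006 and abs(pf[0])<.1 and abs(f[:,1].mean())<.012
print(ok)
if ok:
    r.move_linear(P(-.165,-.001,.115),vel=.1)
    r.move_linear(P(-.128,-.001,.115),vel=.06)
    for x in(-.105,-.085,-.066):
        r.move_linear(P(x,-.001,.115),vel=.04); print(r.current_contact_force().round(2))
    r.sleep(.7)
    r.move_linear(P(-.13,0,.15),vel=.1)
    p,qq=r.current_tool_pos(),r.current_ee_rot(); im=optics.get_image("wrist"); b=bay(wcloud(im,p,qq))
    cv2.imwrite("pics/wrist3.png",im["pixels"][...,::-1])
    m=(abs(b[...,0])<.11)&(abs(b[...,1])<.09)&(b[...,2]>.037)&(b[...,2]<.055);t=b[m]
    print(cv2.minAreaRect(t[:,:2].astype(np.float32)),t.min(0),t.max(0),t[:,2].mean())
print(r.current_t())
E
```

```text
-0.04305970435247715 0.042346712671643666 [ 0.00024065 -0.11456518] [ 0.00032081 -0.11459523]
True
[ 0.08  0.59 -0.01]
[ 0.18 -0.69  1.3 ]
[-0.23  0.15 -0.04]
((0.003233186900615692, -0.0005309060215950012), (0.14073574542999268, 0.08592259883880615), 0.10265672206878662) [-0.06713385 -0.04354798  0.03701162] [0.07359492 0.04241409 0.04896492] 0.04574553653024913
20.325
```

The carton lies flat, with its top at 45 mm, centred within about 3 mm and square to the bay. I'll check the picture, then hand in.

View pics/wrist3.png

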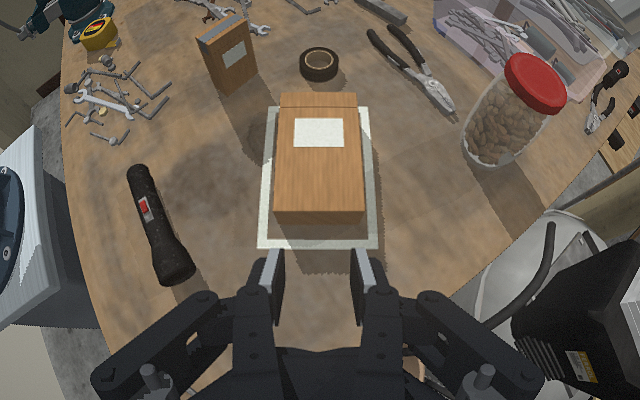

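```bash
python3 - <<'E'
from h import *
r.move_linear(P(-.2,0,.2),vel=.12)
print(r.hand_in(),r.current_t())
E
```

```text
the job is handed in; nothing more can be done
the job is handed in; nothing more can be done
```

The carton lies flat on its broad face inside the tape outline, about 3 mm off centre (wrist view, around (320,155)); the roll, jar, pliers and torch look undisturbed, and the job was handed in just after 20 s, though no verdict came back.

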